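# Wedge the rocking capsule feeder until it stands firm

## Task

The bench feeder rocks because the foot under its green-marked corner hangs clear of the table: first press that corner down with the fingertips to feel it rock and let it up again, then push the orange wedge, thin edge first, under that foot until it is snug. Lift nothing, and do not shove the feeder away, jack it out of level or disturb the things around it. Test the corner by pressing again, push the wedge further if it still gives, and finish while holding a firm press of about 10 N down on the green mark, the feeder steady and level and your fingers off the wedge.

Things in the scene. Friction and masses are not known exactly. Their poses are not given: they have to be found in the camera images.
- machine: Stainless bench feeder, loose, 2.4 to 3.8 kg. Case 200 mm in its x, 240 mm in its y, 22 to 92 mm above the feet's level. Four rubber feet, 20 mm discs, at (+-75, +-95) mm; three stand on the table, the one at (+75, +95) hangs. Black panel at (58, -62), 60 x 85 mm, top at 114 mm. Origin: middle of the underside at the feet's level, z up; at yaw 0 x is the far side, y the left.
- hopper_top (a point): Middle of the closed top of the feeder's steel hopper, 112 mm wide, 177 mm above the feet's level, at (-35, -35) mm on the feeder.
- press_spot (a point): Middle of the green round mark, 48 mm wide, on the case's flat top, 92 mm above the feet's level, straight above the hanging foot; moves with the feeder. 2 to 4 N here tips this corner down, about the diagonal through the two neighbouring feet, until the foot lands on table or wedge; let go, it tips back level.
- foot_spot (a point): Point of the feeder at the good feet's level under the hanging foot (20 mm disc). The foot's underside is 4 to 9 mm higher, how much is not known. The wedge's free way in is from the feeder's +y side, along its -y; the foot's +y edge is 15 mm inside the case's side.
- wedge: Loose orange wedge, 100 g, 120 mm long (its y), 50 mm wide (its x); 2 mm thick at the thin edge (y -60), rising evenly to 17 mm at the flat back (y +60). Origin: middle of its underside. Starts flat on the table, in line with the hanging foot within 10 mm and 0.2 rad, tip 5 to 45 mm off the case. Slides with under 1 N; snug, the push passes 5 N; over 10 N may jack or shove the feeder.
- white_bottle: White plastic jar with blue cap, 40 mm wide, 75 mm high, upright; origin at the centre of its underside. Stands left of the feeder, beside the wedge. Leave alone.
- tamping_pin: Brass pin standing upright, 20 mm wide, 70 mm high; origin at the centre of its underside. Stands beyond the feeder's far-left corner. Leave alone.
- amber_jar: Amber glass jar with white cap, 60 mm wide, 90 mm high; origin at the centre of its underside. Leave alone.
- steel_bowl: Steel bowl, 120 mm wide, 50 mm high; origin at the centre of its underside. Leave alone.
- spanner: Steel spanner lying flat, 160 mm long. Leave alone.
- brush: Brush lying flat. Leave alone.
- dosing_ring: Aluminium ring lying flat, 180 mm outside, 110 mm inside, 12 mm thick. Leave alone.
Mind the look-alikes: they are no part of the job. Of the things that look like the wedge, the middle-sized one is meant.

How it is judged:
By the outcome, as a careful person would: the job done as asked, in the order asked, and still so for the second after the job is handed in, while the arm keeps its last pose, push and grip.
It also fails if it takes over 58 s, if anything falls off the work surface, if the arm or the gripper's body presses on something with over 40 N, if the wrist force passes 120 N, or if a joint passes its speed limit or range.

## Robot

A 6-joint arm with a two-finger parallel gripper is mounted at the origin on the work surface. World frame = base frame: x ahead of the robot, y to its left, z up, the work surface at z = 0. Lengths are in m, angles in rad, forces in N, time in s.
With the tool pointing down it reaches from about 0.325 to 0.925 m from the base axis. Payload 3.1 kg.
Tool frame: the origin (TCP) lies midway between the tips of the shut fingers; the grasp point (between the pads) lies behind it (bot.grasp_offset is the z of the grasp point in the tool frame, in m); z points along the fingers, y is the line along which they close (so a half turn about z gives the same grasp; the last joint's range is limited). The gripper opens to 85 mm and grips with 20 to 120 N. Pads are 22 mm wide; open, the fingers measure 114 mm over their backs; the gripper's body (76 mm by 85 mm) begins 54 mm behind the grasp point. The pads swing forward as they close: fully open they stand 13 mm farther back than shut.
Start: joints at [1.063, 0.217, 1.613, -0, 1.311, -0.112], TCP at [0.241, 0.577, 0.231] pointing down, gripper open.
Joint ranges: [-2.75, 2.75], [-0.78, 2.1], [0.31, 2.55], [-1.13, 4.27], [0.13, 2.63], [-2.58, 2.58]. Speed limits (rad/s): [2.79, 2.79, 3.14, 3.14, 3.14, 3.14].

## Interface

Orientations are given as [roll, pitch, yaw] about the fixed x, y, z axes, in that order (R = Rz(yaw) Ry(pitch) Rx(roll)).
In Python, from bench import bot, vision, workorder gives the robot as it stands.
- The arm moves only by the tool apply_moves, never from a script. Its argument "series" is a list that holds one entry, the list of rows, each a list of 5 numbers: the finger opening in m, from 0 to 0.0854, then the shift along the tool's x, y, z in m, then the turn about the tool's z in degrees. A call has 1 to 8 rows; each row shifts and turns the commanded pose from where the row before left it, along the tool's axes as they then stand; what a row does not reach is not made up. A row lasts 1/8 s, in which the tool goes at most 62.5 mm and 10.7 degrees, less where a joint would pass 70% of its speed; a pose out of reach is approached as far as the arm can. A call is refused whole if a number of a shift passes 0.0625 or a number of a turn 10.7, either way. A call with a gripper value outside its range is refused whole. The fingers move at their own pace and stop on an object; the grip force is fixed at half the most. Time passes only in rows, so rows that do not move let the fingers close. It gives the time, the measured TCP pose, the force, the opening and the grip force at its end, in the units of the state.
- bot.read_state(): the state, without advancing time (a new reading comes with each control period).
- vision.get_image(name): name is "scene" or "top" or "wrist"; returns the picture (384x512x3 uint8, red, green, blue); there is no depth.
- vision.camera_model(name): a dict with "K" (3x3 intrinsics, pixels), "k1" (the pictures are not rectified: a ray, as slopes to the right and down, at radius r is drawn at 1 + k1 r^2 times it, then the intrinsics apply), "cam_to_world" (4x4, takes a point from camera to world coordinates). Camera axes: x right, y down, z forward; pixel columns grow to the right and rows downward; lengths in m; the calibration is good to about 2 mm. A picture is of the moment at which its call begins: read the wrist's pose just before it. camera_model takes no time and is no camera call; for the wrist camera it gives the pose at the moment of the call.
- workorder.hand_in(): hands the job in; it is judged then, once.
Trained networks look in the newest picture that a camera, given by its name, has taken for a name from the list of things; names that differ only in an ending like _2 or _b are one class to them, and where a whole thing is asked for, a point or a joint stands for the part that bears it (a point fixed in the world has none). Each returns a list of dicts, best first, with "conf" (0 to 1); they miss things now and then, are a little off and sometimes report something else, mostly with a low value. They report only what shows in the picture. A call takes as long as a camera call. They do not tell look-alikes from the thing itself.
- vision.look_for(query, camera): "uv" ([column, row] in pixels, amid what is visible of it).
The state is a dict: "time": time; "qpos": joint angles; "qd": joint speeds; "joint_torque": joint torques, N m; "eef_pos": TCP position; "orientation": TCP orientation; "force": force on the tool from outside, world axes, zero at the start; "ft_torque": the same for the moment, N m; "finger_gap": finger opening in m; "grip_force": force on a finger pad.
Only numpy, scipy, OpenCV 4.12 (cv2) and the standard library are available. Lean on these libraries where they do the work, as an engineer would, in place of code of your own. Each camera call takes 0.05 s, during which the arm holds its last target. There are 200 camera calls.

## Working session

There is one attempt and no reset: what is moved stays moved. The work goes in short steps, Python scripts to look and compute and a tool call to move; the robot and the scene stay as the last step left them, time stands still between calls to the robot, and variables do not carry over. Pictures are saved under pics/ and viewed, at most 10 in all, crops included, and the job is handed in when it is done.

Besides the shell and the picture viewer there is one more tool, called after "Request:" as name([rows], argument=value, ...), one row to a line, values as JSON. apply_moves: Moves the arm, as the interface text tells. Its arguments: {"type":"object","properties":{"series":{"type":"array","items":{"type":"array","items":{"type":"array","items":{"type":"number"}}}}},"required":["series"]}

```bash
ls; mkdir -p pics; cat > h.py <<'E'
import numpy as np, cv2
from bench import bot, vision, workorder
def ray(cam,uv,m=None):
    m=m or vision.camera_model(cam); K=np.array(m["K"]);T=np.array(m["cam_to_world"])
    d=np.array([(uv[0]-K[0,2])/K[0,0],(uv[1]-K[1,2])/K[1,1]]);u=d.copy()
    for _ in range(30): u=d/(1+m["k1"]*(u@u))
    return T[:3,3],T[:3,:3]@np.array([u[0],u[1],1])
def atz(cam,uv,z,m=None):
    o,d=ray(cam,uv,m); return o+d*(z-o[2])/d[2]
def proj(cam,p,m=None):
    m=m or vision.camera_model(cam); K=np.array(m["K"]);T=np.array(m["cam_to_world"])
    c=T[:3,:3].T@(np.array(p)-T[:3,3]);u=c[:2]/c[2];u=u*(1+m["k1"]*(u@u))
    return K[0,0]*u[0]+K[0,2],K[1,1]*u[1]+K[1,2]
def save(cam,name,scale=1.5):
    im=vision.get_image(cam); cv2.imwrite("pics/"+name,cv2.resize(im[:,:,::-1],None,fx=scale,fy=scale,interpolation=cv2.INTER_CUBIC)); return im
E
python3 - <<'E'
from h import *
print(bot.grasp_offset, bot.read_state())
save("top","top1.png");save("scene","scene1.png")
Z={"press_spot":.092,"hopper_top":.177,"wedge":.009,"white_bottle":.075,"tamping_pin":.07,"amber_jar":.09}
for q,z in Z.items():
    for c in("top","scene"):
        for r in vision.look_for(q,c)[:4]:
            print(q,c,np.round(r["uv"],1),round(r["conf"],2),atz(c,r["uv"],z).round(3))
E
```

```text
pics
-0.0187 {'time': 0.0, 'qpos': array([ 1.06281477e+00,  2.17781694e-01,  1.61495380e+00,  2.27181030e-05,
        1.31128165e+00, -1.12197004e-01]), 'qd': array([ 0.00156577,  0.00063587,  0.00132844, -0.00051139, -0.00113351,
       -0.00062912]), 'joint_torque': array([-4.96352895e-04, -3.96855605e+01, -3.03847611e+01, -2.41114558e-04,
        9.68292035e-03,  4.40535842e-06]), 'eef_pos': array([0.24052693, 0.57597323, 0.22994091]), 'orientation': array([-3.13918586e+00, -2.93255508e-04,  2.74580190e+00]), 'force': array([ 0.56885878, -0.07191533,  0.1867669 ]), 'ft_torque': array([ 0.03917438, -0.01191783,  0.04436665]), 'grip_force': 0.0, 'finger_gap': 0.08583779471362767}
press_spot top [293.2 205.2] 0.58 [ 0.463 -0.094  0.092]
press_spot scene [229.9 185.2] 0.82 [ 0.48  -0.105  0.092]
press_spot scene [363.5 296.9] 0.3 [0.725 0.363 0.092]
hopper_top top [292.  206.6] 0.9 [ 0.45  -0.085  0.177]
hopper_top scene [233.4 190.4] 0.72 [ 0.575 -0.047  0.177]
wedge top [213.2 152. ] 0.87 [0.646 0.177 0.009]
wedge top [172.5 273.4] 0.68 [0.233 0.294 0.009]
wedge top [224.5 204.9] 0.59 [0.465 0.131 0.009]
wedge scene [362.7 183.5] 0.86 [0.226 0.291 0.009]
wedge scene [291.8 269.5] 0.7 [0.658 0.163 0.009]
wedge scene [299.  220.7] 0.62 [0.474 0.13  0.009]
wedge scene [266.7 240.5] 0.32 [0.586 0.061 0.009]
white_bottle top [238.  239.1] 0.64 [0.351 0.079 0.075]
white_bottle scene [290.7 185.2] 0.81 [0.393 0.073 0.075]
tamping_pin top [239.6 164.1] 0.56 [0.595 0.082 0.07 ]
tamping_pin scene [267.9 237.7] 0.61 [0.62  0.075 0.07 ]
amber_jar top [154.6 140. ] 0.54 [0.664 0.361 0.09 ]
amber_jar scene [364.6 295.4] 0.95 [0.719 0.365 0.09 ]
```

View pics/top1.png

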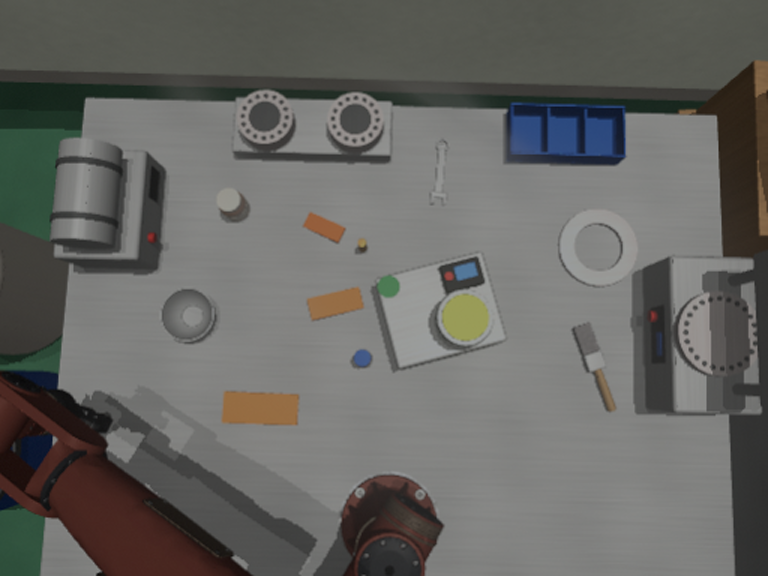

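View pics/scene1.png

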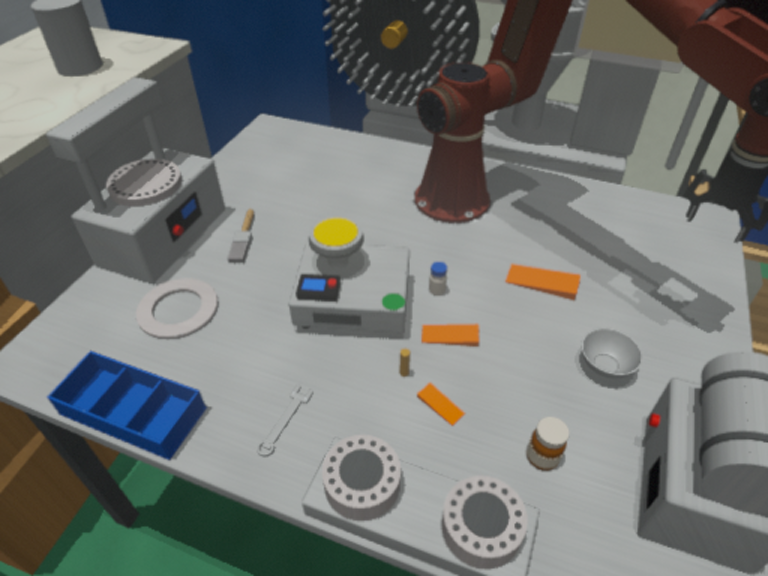

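The pictures show three orange pieces. The middle-sized one, at about (335,303) in the top view at 1.5x, points at the feeder's green corner at (388,287). The blue-capped bottle is near its right end at (362,358), and the pin is at (362,244).

```bash
cat >> h.py <<'E'
def blobs(im,lo,hi,amin=60):
    m=cv2.inRange(cv2.cvtColor(im,cv2.COLOR_RGB2HSV),lo,hi)
    cs,_=cv2.findContours(m,cv2.RETR_EXTERNAL,cv2.CHAIN_APPROX_NONE)
    return [c for c in cs if cv2.contourArea(c)>amin]
GREEN=((45,80,50),(75,255,255));ORANGE=((8,130,100),(20,255,255))
def cen(c):
    M=cv2.moments(c);return M["m10"]/M["m00"],M["m01"]/M["m00"]
E
python3 - <<'E'
from h import *
for cam in("top","scene"):
    im=vision.get_image(cam)
    for c in blobs(im,*GREEN):
        uv=cen(c)
        if cv2.contourArea(c)<1000: print(cam,"green",np.round(uv,1),cv2.contourArea(c),atz(cam,uv,.092).round(4))
    for c in blobs(im,*ORANGE):
        b=cv2.approxPolyDP(c,5,True)[:,0]; b=cv2.boxPoints(cv2.minAreaRect(c)) if cam=="top" else b
        P=np.array([atz(cam,p,.009) for p in b])[:,:2]
        print(cam,"orange",np.round(cen(c),1),atz(cam,cen(c),.009).round(4),np.round(b).tolist(),P.round(3).tolist())
# case top corners from view
C=np.array([[376,278],[481,253],[506,340],[400,369]])/1.5
P=np.array([atz("top",p,.092) for p in C])[:,:2];print(P.round(3).tolist(),P.mean(0))
E
```

```text
top green [ 25.7 239.7] 363.5 [0.3288 0.7497 0.092 ]
top green [258.5 190.6] 127.0 [0.5068 0.0175 0.092 ]
top orange [173.2 271.9] [0.2382 0.2923 0.009 ] [[149.0, 281.0], [149.0, 261.0], [198.0, 263.0], [197.0, 283.0]] [[0.207, 0.372], [0.271, 0.373], [0.27, 0.211], [0.206, 0.211]]
top orange [224.3 201.5] [0.4771 0.1324 0.009 ] [[206.0, 199.0], [238.0, 191.0], [241.0, 204.0], [209.0, 212.0]] [[0.482, 0.196], [0.513, 0.087], [0.47, 0.075], [0.439, 0.183]]
top orange [215.8 151.2] [0.6496 0.1684 0.009 ] [[202.0, 150.0], [207.0, 141.0], [229.0, 152.0], [224.0, 161.0]] [[0.652, 0.214], [0.684, 0.2], [0.648, 0.123], [0.615, 0.137]]
scene green [261.9 200.7] 109.5 [0.5079 0.015  0.092 ]
scene orange [ 12.7 306.7] [ 1.0467 -0.5008  0.009 ] [[26, 288], [0, 316], [0, 327]] [[0.988, -0.51], [1.081, -0.512], [1.104, -0.487]]
scene orange [293.3 269. ] [0.6547 0.1668 0.009 ] [[279, 261], [300, 282], [308, 276], [287, 256]] [[0.643, 0.12], [0.689, 0.197], [0.662, 0.213], [0.618, 0.136]]
scene orange [300.3 222.6] [0.4799 0.1361 0.009 ] [[318, 217], [282, 217], [281, 227], [317, 229]] [[0.436, 0.183], [0.478, 0.074], [0.519, 0.084], [0.486, 0.193]]
scene orange [  8.  208.1] [ 0.7757 -0.8029  0.009 ] [[22, 203], [7, 197], [0, 223]] [[0.74, -0.775], [0.737, -0.849], [0.836, -0.775]]
scene orange [362.9 186.6] [0.2415 0.2947 0.009 ] [[337, 187], [382, 198], [386, 184], [341, 177]] [[0.276, 0.21], [0.274, 0.365], [0.199, 0.369], [0.22, 0.212]]
[[0.523, 0.043], [0.584, -0.181], [0.398, -0.236], [0.331, -0.013]] [ 0.4591521  -0.09667531]
```

Request:
apply_moves([
  [[0,0,0,0,10.3],[0,0,0,0,10.3],[0,0,0,0,10.3],[0,0,0,0,10.3],[0,0,0,0,10.2]],
])

```text
time: 1.42
eef_pos: [0.241, 0.5767, 0.2314]
orientation: [3.141, -0.0, 1.843]
force: [-0.4, -0.1, 0.2]
finger_gap: 0.0002
grip_force: 0.0
```

```bash
cat >> h.py <<'E'
from scipy.spatial.transform import Rotation as Ro
def st():
    s=bot.read_state(); print(round(s["time"],2),s["eef_pos"].round(4),s["orientation"].round(3),"F",s["force"].round(2),round(s["finger_gap"],4)); return s
def totool(p):
    s=st(); R=Ro.from_euler("xyz",s["orientation"]).as_matrix(); d=R.T@(np.array(p)-s["eef_pos"]); print("shift",d.round(4)); return d
E
python3 - <<'E'
from h import *
totool([.507,.016,.16])
E
```

```text
1.43 [0.241  0.5767 0.2314] [ 3.141 -0.     1.843] F [-0.41 -0.08  0.2 ] 0.0002
shift [-0.6116  0.1056  0.0713]
```

Request:
apply_moves([
  [[0,-0.055,0.0095,0.005,0],[0,-0.055,0.0095,0.005,0],[0,-0.055,0.0095,0.005,0],[0,-0.055,0.0095,0.005,0],[0,-0.055,0.0095,0.005,0],[0,-0.055,0.0095,0.005,0],[0,-0.055,0.0095,0.005,0],[0,-0.055,0.0095,0.005,0]],
])

```text
time: 2.42
eef_pos: [0.4355, 0.1728, 0.1916]
orientation: [3.14, 0.0, 1.849]
force: [0.3, -0.3, 0.1]
finger_gap: 0.0003
grip_force: 0.0
```

```bash
python3 - <<'E'
from h import *
totool([.507,.016,.16])
m=vision.camera_model("wrist"); im=save("wrist","wrist1.png")
for c in blobs(im,*GREEN): print("green",np.round(cen(c),1),cv2.contourArea(c),atz("wrist",cen(c),.092,m).round(4))
for c in blobs(im,*ORANGE,200):
    b=cv2.approxPolyDP(c,5,True)[:,0]
    print("orange",np.round(cen(c),1),b.tolist(),[atz("wrist",p,.009,m)[:2].round(3).tolist() for p in b])
E
```

```text
2.42 [0.4355 0.1728 0.1916] [3.14  0.    1.849] F [ 0.29 -0.32  0.11] 0.0003
shift [-0.1704  0.0257  0.0317]
orange [416.2 222. ] [[431, 187], [384, 240], [401, 256], [448, 205]] [[0.648, 0.217], [0.619, 0.135], [0.651, 0.12], [0.68, 0.202]]
orange [279.7 202.5] [[260, 164], [259, 230], [268, 229], [284, 252], [295, 252], [301, 166]] [[0.437, 0.186], [0.459, 0.105], [0.47, 0.109], [0.499, 0.084], [0.513, 0.088], [0.484, 0.197]]
orange [104.5  46.8] [[75, 0], [70, 88], [126, 105], [145, 0]] [[0.201, 0.302], [0.207, 0.212], [0.273, 0.21], [0.274, 0.32]]
```

View pics/wrist1.png

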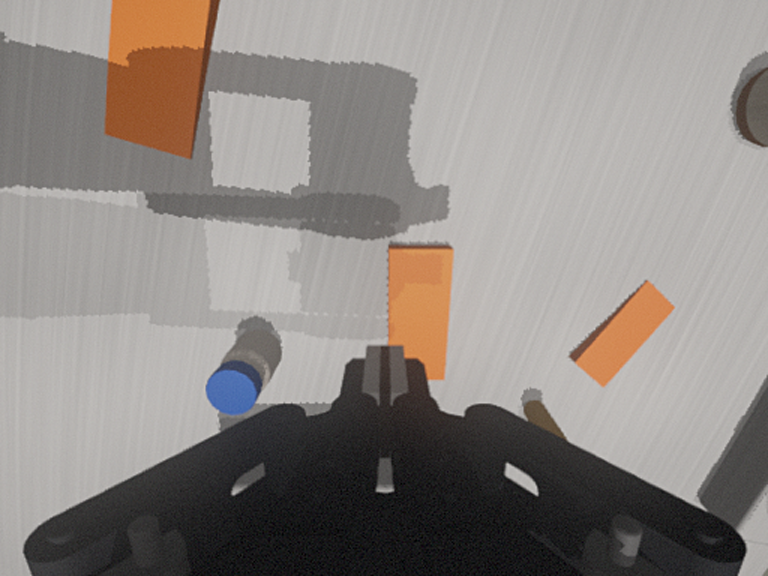

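The wrist view shows the wedge from (260,164) to (295,252) unscaled. Its dark thick back is on the far side and its thin tip points at the feeder. Bottle and pin stand clear on either side. Next is the green mark.

Request:
apply_moves([
  [[0,-0.057,0.0085,0.01,0],[0,-0.057,0.0085,0.01,0],[0,-0.0565,0.0085,0.01,0],[0,0,0,0.03,0],[0,0,0,0.018,0],[0,0,0,0,0]],
])

```text
time: 3.22
eef_pos: [0.5041, 0.0182, 0.1114]
orientation: [-3.137, -0.002, 1.849]
force: [0.3, 0.2, 0.7]
finger_gap: 0.0001
grip_force: 0.0
```

```bash
python3 - <<'E'
from h import *
totool([.507,.016,.092])
a=save("top","t2.png",1);b=vision.get_image("scene")
cv2.imwrite("pics/pair2.png",np.hstack([cv2.resize(a[140:270,180:360],(540,390)),cv2.resize(b[130:260,170:290],(360,390))])[:,:780,::-1])
E
```

```text
3.23 [0.5041 0.0182 0.1114] [-3.137e+00 -2.000e-03  1.849e+00] F [0.26 0.16 0.69] 0.0001
shift [-0.003   0.0023  0.0194]
```

View pics/pair2.png

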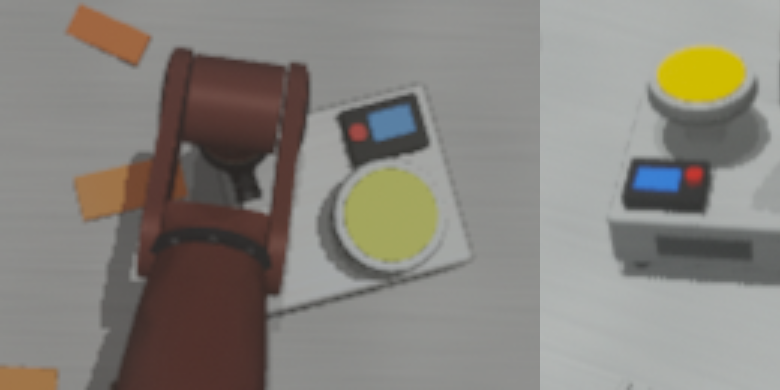

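The arm is over the green corner with the hopper well clear. Now pressing down slowly.

Request:
apply_moves([
  [[0,-0.003,0.002,0.01,0],[0,0,0,0.006,0],[0,0,0,0.002,0],[0,0,0,0.002,0],[0,0,0,0,0]],
])

```text
time: 3.95
eef_pos: [0.5087, 0.0152, 0.0932]
orientation: [-3.141, -0.0, 1.849]
force: [-0.1, -0.1, -0.1]
finger_gap: -0.0001
grip_force: 0.0
```

Request:
apply_moves([
  [[0,0,0,0.001,0],[0,0,0,0.001,0],[0,0,0,0,0]],
])

```text
time: 4.32
eef_pos: [0.509, 0.0151, 0.0915]
orientation: [3.141, 0.0, 1.849]
force: [1.4, -0.4, 1.4]
finger_gap: -0.0002
grip_force: 0.4
```

Request:
apply_moves([
  [[0,0,0,0.001,0],[0,0,0,0.001,0],[0,0,0,0,0]],
])

```text
time: 4.7
eef_pos: [0.5095, 0.0153, 0.0897]
orientation: [3.14, 0.0, 1.849]
force: [1.6, 2.4, 3.1]
finger_gap: 0.0001
grip_force: 1.6
```

Request:
apply_moves([
  [[0,0,0,0.001,0],[0,0,0,0.001,0],[0,0,0,0,0]],
])

```text
time: 5.08
eef_pos: [0.5088, 0.0149, 0.0871]
orientation: [-3.141, 0.001, 1.849]
force: [0.5, 1.4, 2.5]
finger_gap: -0.0
grip_force: 1.2
```

Request:
apply_moves([
  [[0,0,0,0.001,0],[0,0,0,0.001,0],[0,0,0,0,0]],
])

```text
time: 5.45
eef_pos: [0.5082, 0.0149, 0.0848]
orientation: [-3.14, 0.0, 1.849]
force: [1.0, 1.1, 2.0]
finger_gap: -0.0001
grip_force: 1.0
```

Request:
apply_moves([
  [[0,0,0,0.001,0],[0,0,0,0.001,0],[0,0,0,0,0]],
])

```text
time: 5.82
eef_pos: [0.5085, 0.0151, 0.0843]
orientation: [-3.14, -0.0, 1.849]
force: [-2.7, 0.8, 10.7]
finger_gap: 0.0002
grip_force: 5.0
```

Request:
apply_moves([
  [[0,0,0,0.001,0],[0,0,0,0,0]],
])

```text
time: 6.08
eef_pos: [0.5086, 0.0151, 0.0842]
orientation: [-3.14, -0.0, 1.849]
force: [-4.2, 2.3, 15.8]
finger_gap: -0.0001
grip_force: 7.3
```

The corner gave about 7.4 mm at 2–3 N and then landed firmly. That puts the foot edge about 43 mm up the wedge. Releasing gently now.

Request:
apply_moves([
  [[0,0,0,-0.002,0],[0,0,0,-0.002,0],[0,0,0,-0.002,0],[0,0,0,-0.002,0],[0,0,0,-0.002,0],[0,0,0,-0.004,0],[0,0,0,-0.03,0],[0,0,0,0,0]],
])

```text
time: 7.08
eef_pos: [0.5112, 0.015, 0.1288]
orientation: [3.136, 0.002, 1.849]
force: [0.7, 0.2, 0.4]
finger_gap: 0.0002
grip_force: 0.0
```

Request:
apply_moves([
  [[0,0.06,0,-0.01,0],[0,0.06,0,0,0],[0,0.06,0,0,0],[0,0.03,0,0,0],[0,0,0,0,0]],
])

```text
time: 7.7
eef_pos: [0.4499, 0.2186, 0.1354]
orientation: [-3.14, -0.0, 1.853]
force: [-0.9, -0.0, -0.1]
finger_gap: 0.0004
grip_force: 0.0
```

```bash
python3 - <<'E'
from h import *
totool([.4525,.219,.007])
for cam in("top","wrist"):
    m=vision.camera_model(cam); im=vision.get_image(cam)
    if cam=="wrist": cv2.imwrite("pics/w3.png",im[:,:,::-1])
    for c in blobs(im,*GREEN):
        if cv2.contourArea(c)<3000: print(cam,"green",np.round(cen(c),1),cv2.contourArea(c),atz(cam,cen(c),.092,m).round(4))
    for c in blobs(im,*ORANGE,150):
        b=cv2.approxPolyDP(c,4,True)[:,0]
        if abs(atz(cam,cen(c),.009,m)[0]-.477)<.05: print(cam,"orange",np.round(cen(c),1),b.tolist(),[(atz(cam,p,.002,m)[:2].round(3).tolist(),atz(cam,p,.017,m)[:2].round(3).tolist()) for p in b])
E
```

```text
7.7 [0.4499 0.2186 0.1354] [-3.14  -0.     1.853] F [-0.9  -0.04 -0.06] 0.0004
shift [-0.0004  0.0028  0.1284]
top green [ 14.1 359.3] 1258.5 [-0.0348  0.7499  0.092 ]
top green [ 25.  239.7] 374.0 [0.3288 0.7519 0.092 ]
top green [258.6 190.5] 126.0 [0.5069 0.0174 0.092 ]
top orange [222.9 202. ] [[238, 192], [206, 199], [208, 212], [241, 204]] [([0.512, 0.088], [0.51, 0.087]), ([0.484, 0.195], [0.483, 0.194]), ([0.44, 0.187], [0.439, 0.185]), ([0.471, 0.076], [0.469, 0.075])]
wrist orange [258.  224.1] [[235, 211], [234, 238], [242, 238], [245, 229], [268, 229], [270, 238], [281, 240], [281, 214]] [([0.437, 0.184], [0.437, 0.189]), ([0.444, 0.153], [0.443, 0.16]), ([0.452, 0.156], [0.451, 0.163]), ([0.453, 0.167], [0.452, 0.173]), ([0.477, 0.174], [0.474, 0.18]), ([0.482, 0.164], [0.479, 0.171]), ([0.494, 0.165], [0.491, 0.172]), ([0.485, 0.194], [0.482, 0.199])]
```

View pics/w3.png

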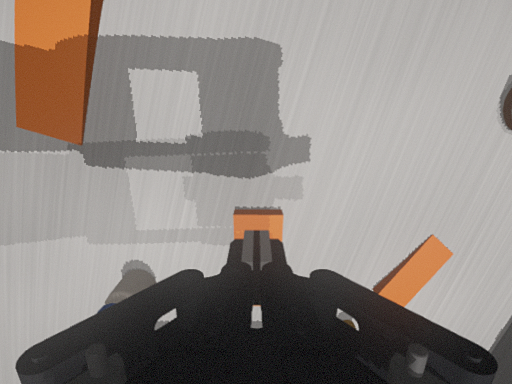

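The wedge back spans (235,211) to (281,214), just ahead of the fingers, and the green mark hasn't moved. Descending behind the wedge and starting the push.

Request:
apply_moves([
  [[0,0,0.003,0.05,0],[0,0,0,0.05,0],[0,0,0,0.018,0],[0,0,0,0.009,0],[0,0,0,0,0]],
])

```text
time: 8.43
eef_pos: [0.4551, 0.2178, 0.01]
orientation: [3.14, -0.0, 1.848]
force: [-0.4, 0.0, -0.4]
finger_gap: 0.0002
grip_force: 0.0
```

Request:
apply_moves([
  [[0,-0.01,0,0,0],[0,-0.005,0,0,0],[0,-0.01,0,0,0],[0,-0.01,0,0,0],[0,-0.01,0,0,0],[0,-0.01,0,0,0],[0,0,0,0,0]],
])

```text
time: 9.3
eef_pos: [0.4693, 0.1641, 0.0092]
orientation: [-3.141, 0.0, 1.848]
force: [-0.4, -0.2, 0.2]
finger_gap: -0.0001
grip_force: 0.0
```

```bash
python3 - <<'E'
from h import *
st()
W=[]
for cam in("top","scene"):
    m=vision.camera_model(cam); im=vision.get_image(cam)
    W.append(cv2.resize(im[100:280,150:350] if cam=="top" else im[150:270,190:340],(390,390)))
    for c in blobs(im,*GREEN):
        if cv2.contourArea(c)<300: print(cam,"green",np.round(cen(c),1),cv2.contourArea(c),atz(cam,cen(c),.092,m).round(4))
    for c in blobs(im,*ORANGE,80):
        b=cv2.approxPolyDP(c,3,True)[:,0]
        if abs(atz(cam,cen(c),.009,m)[0]-.48)<.06: print(cam,"orange",b.tolist(),[atz(cam,p,.009,m)[:2].round(3).tolist() for p in b])
cv2.imwrite("pics/pair4.png",np.hstack(W)[:,:,::-1])
E
```

```text
9.3 [0.4693 0.1641 0.0092] [-3.141  0.     1.848] F [-0.4  -0.22  0.25] -0.0001
top green [258.6 190.5] 126.0 [0.5069 0.0174 0.092 ]
top orange [[249, 190], [228, 194], [227, 208], [251, 202]] [[0.519, 0.05], [0.503, 0.121], [0.455, 0.122], [0.478, 0.042]]
scene green [261.9 200.7] 108.5 [0.5078 0.0148 0.092 ]
scene orange [[268, 223], [304, 228], [305, 216], [274, 215]] [[0.518, 0.04], [0.497, 0.153], [0.447, 0.142], [0.479, 0.047]]
```

View pics/pair4.png

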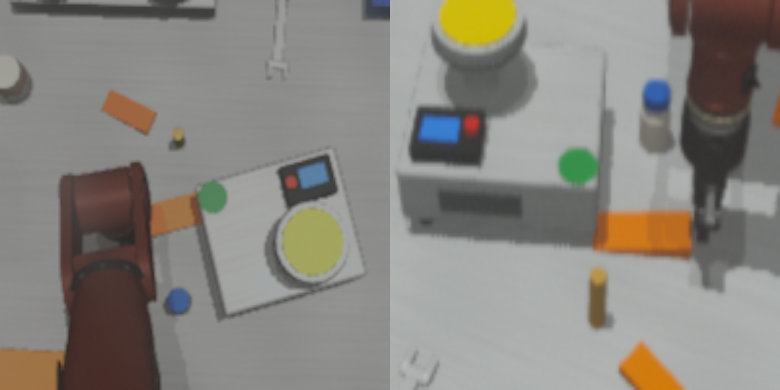

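The wedge is going in straight, with its tip just under the case. About 54 mm remain. I'll push 40 mm, then slow down and watch the force.

Request:
apply_moves([
  [[0,-0.01,0,0,0],[0,-0.01,0,0,0],[0,-0.01,0,0,0],[0,-0.007,0,0,0],[0,-0.003,0,0,0],[0,0,0,0,0]],
])

```text
time: 10.15
eef_pos: [0.4803, 0.1263, 0.0094]
orientation: [3.141, 0.0, 1.848]
force: [-0.4, 0.1, 0.3]
finger_gap: -0.0002
grip_force: 0.0
```

Request:
apply_moves([
  [[0,-0.002,0,0,0],[0,-0.002,0,0,0],[0,0,0,0,0]],
])

```text
time: 10.52
eef_pos: [0.4812, 0.1226, 0.0093]
orientation: [3.142, 0.0, 1.849]
force: [-0.2, -0.4, 0.9]
finger_gap: 0.0
grip_force: 0.0
```

Request:
apply_moves([
  [[0,-0.002,0,0,0],[0,-0.001,0,0,0],[0,0,0,0,0]],
])

```text
time: 10.9
eef_pos: [0.4821, 0.1197, 0.0093]
orientation: [3.142, 0.0, 1.849]
force: [-0.7, 0.4, 0.1]
finger_gap: -0.0001
grip_force: 0.0
```

Request:
apply_moves([
  [[0,-0.002,0,0,0],[0,-0.001,0,0,0],[0,0,0,0,0]],
])

```text
time: 11.28
eef_pos: [0.4829, 0.1167, 0.0093]
orientation: [3.142, 0.0, 1.849]
force: [0.5, -0.4, -0.2]
finger_gap: -0.0002
grip_force: 0.0
```

Request:
apply_moves([
  [[0,-0.001,0,0,0],[0,-0.001,0,0,0],[0,0,0,0,0]],
])

```text
time: 11.65
eef_pos: [0.4834, 0.1149, 0.0093]
orientation: [-3.142, 0.0, 1.849]
force: [-0.4, 1.1, 0.5]
finger_gap: 0.0002
grip_force: 0.0
```

Request:
apply_moves([
  [[0,-0.001,0,0,0],[0,-0.001,0,0,0],[0,0,0,0,0]],
])

```text
time: 12.02
eef_pos: [0.484, 0.113, 0.0093]
orientation: [-3.142, 0.0, 1.849]
force: [-0.4, -0.4, 0.5]
finger_gap: -0.0001
grip_force: 0.0
```

Request:
apply_moves([
  [[0,-0.001,0,0,0],[0,-0.001,0,0,0],[0,0,0,0,0]],
])

```text
time: 12.4
eef_pos: [0.4845, 0.111, 0.0093]
orientation: [-3.142, 0.0, 1.849]
force: [-0.5, -0.9, 0.4]
finger_gap: -0.0002
grip_force: 0.0
```

Request:
apply_moves([
  [[0,-0.001,0,0,0],[0,-0.001,0,0,0],[0,0,0,0,0]],
])

```text
time: 12.78
eef_pos: [0.4851, 0.1091, 0.0093]
orientation: [-3.142, 0.0, 1.849]
force: [0.4, -0.5, -0.2]
finger_gap: -0.0001
grip_force: 0.0
```

Request:
apply_moves([
  [[0,-0.001,0,0,0],[0,-0.001,0,0,0],[0,0,0,0,0]],
])

```text
time: 13.15
eef_pos: [0.4857, 0.1072, 0.0093]
orientation: [3.142, 0.0, 1.849]
force: [-0.1, -0.3, -0.1]
finger_gap: 0.0002
grip_force: 0.0
```

```bash
cat > chk.py <<'E'
from h import *
s=st(); W=[]
for cam in("top","scene"):
    m=vision.camera_model(cam); im=vision.get_image(cam)
    W.append(cv2.resize(im[160:240,200:300] if cam=="top" else im[170:250,220:320],(390,390),interpolation=cv2.INTER_CUBIC))
    for c in blobs(im,*GREEN):
        if cv2.contourArea(c)<300: print(cam,"green",np.round(cen(c),1),cv2.contourArea(c),atz(cam,cen(c),.092,m).round(4))
    for c in blobs(im,*ORANGE,40):
        b=cv2.approxPolyDP(c,3,True)[:,0]
        if abs(atz(cam,cen(c),.009,m)[0]-.48)<.06: print(cam,"orange",b.tolist(),[atz(cam,p,.012,m)[:2].round(3).tolist() for p in b])
cv2.imwrite("pics/pair_%05d.png"%(s["time"]*100),np.hstack(W)[:,:,::-1])
E
python3 chk.py; ls pics
```

```text
13.15 [0.4857 0.1072 0.0093] [3.142 0.    1.849] F [-0.1  -0.26 -0.07] 0.0002
top green [258.5 190.6] 129.0 [0.5068 0.0177 0.092 ]
scene green [261.8 200.7] 110.5 [0.5077 0.0147 0.092 ]
scene orange [[287, 215], [270, 214], [268, 222], [250, 224], [285, 227]] [[0.467, 0.087], [0.482, 0.034], [0.517, 0.04], [0.545, -0.011], [0.517, 0.097]]
pair2.png
pair4.png
pair_01315.png
scene1.png
t2.png
top1.png
w3.png
wrist1.png
```

Request:
apply_moves([
  [[0,-0.001,0,0,0],[0,-0.001,0,0,0],[0,0,0,0,0]],
])

```text
time: 13.62
eef_pos: [0.4862, 0.1053, 0.0093]
orientation: [-3.142, 0.0, 1.849]
force: [0.5, -0.0, 1.0]
finger_gap: -0.0001
grip_force: 0.1
```

Request:
apply_moves([
  [[0,-0.001,0,0,0],[0,-0.001,0,0,0],[0,0,0,0,0]],
])

```text
time: 14.0
eef_pos: [0.4867, 0.1033, 0.0093]
orientation: [3.142, 0.0, 1.849]
force: [-0.2, 0.1, -0.8]
finger_gap: 0.0
grip_force: 0.1
```

Request:
apply_moves([
  [[0,-0.001,0,0,0],[0,-0.001,0,0,0],[0,0,0,0,0]],
])

```text
time: 14.38
eef_pos: [0.4873, 0.1015, 0.0093]
orientation: [3.142, -0.0, 1.849]
force: [-0.6, 0.5, 0.1]
finger_gap: -0.0001
grip_force: 0.5
```

Request:
apply_moves([
  [[0,-0.001,0,0,0],[0,0,0,0,0]],
])

```text
time: 14.62
eef_pos: [0.4874, 0.1009, 0.0093]
orientation: [-3.142, -0.001, 1.848]
force: [-0.1, 2.3, 0.9]
finger_gap: -0.0002
grip_force: 1.4
```

Request:
apply_moves([
  [[0,-0.001,0,0,0],[0,0,0,0,0]],
])

```text
time: 14.88
eef_pos: [0.4876, 0.1001, 0.0093]
orientation: [-3.141, -0.001, 1.848]
force: [-0.9, 5.1, 1.2]
finger_gap: 0.0
grip_force: 2.6
```

Request:
apply_moves([
  [[0,-0.001,0,0,0],[0,0,0,0,0]],
])

```text
time: 15.12
eef_pos: [0.4877, 0.0995, 0.0093]
orientation: [-3.141, -0.002, 1.848]
force: [-0.5, 6.1, 1.0]
finger_gap: 0.0001
grip_force: 3.3
```

Push force is 6 N, so the wedge is snug. Backing off and testing with a press.

Request:
apply_moves([
  [[0,0.005,0,0,0],[0,0.017,0,0,0],[0,0,0,-0.06,0],[0,0,0,-0.06,0],[0,0,0,0,0]],
])

```text
time: 15.75
eef_pos: [0.487, 0.1208, 0.1355]
orientation: [3.129, 0.003, 1.85]
force: [0.7, -0.2, -0.4]
finger_gap: 0.0001
grip_force: 0.0
```

```bash
python3 chk.py; python3 -c "
from h import *
totool([.508,.0155,.098])"
```

```text
15.75 [0.487  0.1208 0.1355] [3.129e+00 3.000e-03 1.850e+00] F [ 0.67 -0.23 -0.38] 0.0001
top green [258.5 190.5] 128.0 [0.5069 0.0178 0.092 ]
top orange [[249, 189], [241, 191], [240, 204], [252, 201]] [[0.522, 0.05], [0.514, 0.077], [0.47, 0.079], [0.481, 0.039]]
scene green [  6.2 380. ] 82.5 [ 1.2032 -0.309   0.092 ]
scene green [261.9 200.6] 106.5 [0.5074 0.0146 0.092 ]
scene orange [[284, 214], [270, 214], [268, 222], [248, 224], [283, 226]] [[0.466, 0.077], [0.482, 0.034], [0.517, 0.04], [0.548, -0.017], [0.515, 0.09]]
15.85 [0.4823 0.1202 0.13  ] [3.140e+00 1.000e-03 1.849e+00] F [-1.18 -0.   -0.14] 0.0002
shift [-0.1077 -0.0042  0.0321]
```

Request:
apply_moves([
  [[0,-0.054,-0.002,0,0],[0,-0.054,-0.002,0.01,0],[0,0,0,0.018,0],[0,0,0,0.006,0],[0,0,0,0.002,0],[0,0,0,0.002,0],[0,0,0,0,0]],
])

```text
time: 16.73
eef_pos: [0.5056, 0.0158, 0.0918]
orientation: [-3.136, -0.001, 1.852]
force: [-7.5, -1.6, 11.8]
finger_gap: 0.0004
grip_force: 5.8
```

Request:
apply_moves([
  [[0,0,0,0.001,0],[0,0,0,0,0],[0,0,0,0,0]],
])

```text
time: 17.1
eef_pos: [0.5057, 0.0158, 0.0917]
orientation: [-3.136, -0.001, 1.852]
force: [-9.3, -1.3, 16.1]
finger_gap: 0.0001
grip_force: 8.1
```

No give this time: 0.0918 m at 12–16 N, so the wedge is snug. The approach left a sideways load, so I'll lift, settle and press again straight down.

Request:
apply_moves([
  [[0,0,0,-0.004,0],[0,0,0,-0.006,0],[0,0,0,0,0],[0,0,0,0,0],[0,0,0,0,0]],
])

```text
time: 17.73
eef_pos: [0.5076, 0.0149, 0.0999]
orientation: [-3.141, -0.0, 1.849]
force: [-0.5, -0.0, 0.5]
finger_gap: 0.0001
grip_force: 0.0
```

```bash
python3 chk.py; python3 -c "
from h import *
totool([.5075,.0155,.0925])"
```

```text
17.73 [0.5076 0.0149 0.0999] [-3.141 -0.     1.849] F [-0.52 -0.03  0.49] 0.0001
top orange [[246, 190], [241, 193], [240, 204], [244, 203]] [[0.518, 0.06], [0.507, 0.077], [0.47, 0.079], [0.473, 0.066]]
scene green [  6.4 380.1] 82.5 [ 1.2031 -0.3086  0.092 ]
scene green [261.6 202. ] 60.5 [0.5134 0.0161 0.092 ]
scene orange [[284, 214], [271, 214], [268, 222], [248, 224], [283, 227]] [[0.466, 0.077], [0.481, 0.037], [0.517, 0.04], [0.548, -0.017], [0.519, 0.091]]
17.82 [0.5076 0.0148 0.1   ] [-3.141 -0.     1.849] F [0.07 0.1  0.16] -0.0002
shift [0.0007 0.0001 0.0075]
```

View pics/pair_01315.png

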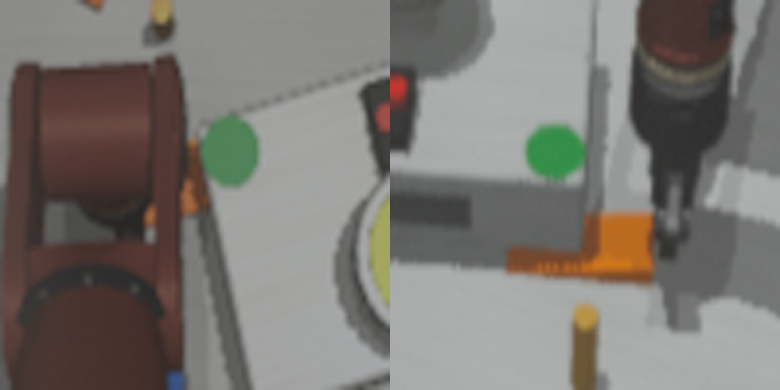

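The wedge sits straight under the green corner and everything around it is undisturbed. Pressing straight down for the final hold.

Request:
apply_moves([
  [[0,0,0,0.004,0],[0,0,0,0.002,0],[0,0,0,0.001,0],[0,0,0,0,0],[0,0,0,0.001,0],[0,0,0,0,0]],
])

```text
time: 18.58
eef_pos: [0.5078, 0.0149, 0.0923]
orientation: [3.142, 0.0, 1.849]
force: [0.1, -0.6, 0.2]
finger_gap: -0.0
grip_force: 0.0
```

Request:
apply_moves([
  [[0,0,0,0.001,0],[0,0,0,0,0],[0,0,0,0,0]],
])

```text
time: 18.95
eef_pos: [0.508, 0.0149, 0.092]
orientation: [3.141, 0.0, 1.849]
force: [-2.2, 0.8, 6.0]
finger_gap: 0.0002
grip_force: 2.7
```

Request:
apply_moves([
  [[0,0,0,0.0009,0],[0,0,0,0,0],[0,0,0,0,0],[0,0,0,0,0],[0,0,0,0,0]],
])

```text
time: 19.58
eef_pos: [0.5081, 0.0149, 0.0919]
orientation: [-3.141, -0.0, 1.849]
force: [-3.7, 0.5, 10.3]
finger_gap: 0.0003
grip_force: 5.0
```

```bash
python3 chk.py; python3 -c "
from h import *
st()"
```

```text
19.57 [0.5081 0.0149 0.0919] [-3.141 -0.     1.849] F [-3.74  0.54 10.33] 0.0003
top orange [[245, 190], [240, 204], [244, 203]] [[0.518, 0.064], [0.47, 0.079], [0.473, 0.066]]
scene orange [[284, 214], [271, 214], [268, 222], [248, 224], [283, 227]] [[0.466, 0.077], [0.481, 0.037], [0.517, 0.04], [0.548, -0.017], [0.519, 0.091]]
19.68 [0.5081 0.0149 0.0919] [-3.141 -0.     1.849] F [-2.84  1.64  9.33] 0.0
```

```bash
python3 -c "
from h import *
print(workorder.hand_in())"
```

```text
the job is handed in; nothing more can be done
None
```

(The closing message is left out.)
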